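Lock the glaze sieve into its basin

ROBOT

A 6-joint arm with a two-finger parallel gripper is mounted at the origin on the work surface. World frame = base frame: x ahead of the robot, y to its left, z up, the work surface at z = 0. Lengths are in m, angles in rad, forces in N, time in s.
With the tool pointing down it reaches from about 0.375 to 0.925 m from the base axis. Payload 5.7 kg.
Tool frame: the origin (TCP) lies midway between the tips of the shut fingers; the grasp point (between the pads) lies 19 mm behind it; z points along the fingers, y is the line along which they close (so a half turn about z gives the same grasp; the last joint's range is limited). The gripper opens to 88 mm and grips with 3 to 60 N. Pads are 20 mm wide; open, the fingers measure 115 mm over their backs; the gripper's body (75 mm by 178 mm) begins 61 mm behind the grasp point.
Start: joints at [-1.291, 0.359, 1.51, -0, 1.272, -0.115], TCP at [0.231, -0.554, 0.223] pointing down, gripper open.
Joint ranges: [-2.97, 2.97], [-1.01, 2.36], [0.21, 2.38], [-0.96, 4.11], [0.2, 2.71], [-2.98, 2.98]. Speed limits (rad/s): [2.39, 2.39, 3.14, 3.14, 3.14, 3.14].

INTERFACE

Orientations are given as a unit quaternion [w, x, y, z].
In Python, from bench import * gives the robot as it stands.
- The arm moves only by the tool play_rows, never from a script. Its argument "series" is a list of rows, each a list of 4 numbers: the shift along the tool's x, y, z in mm, then the turn about the tool's z in rad. In form: [[x, y, z, spin], ...]. A call has 1 to 12 rows; each row shifts and turns the commanded pose from where the row before left it, along the tool's axes as they then stand; what a row does not reach is not made up. A row lasts 1/10 s, in which the tool goes at most 50 mm and 8.59 degrees, less where a joint would pass 70% of its speed; a pose out of reach is approached as far as the arm can. A call is refused whole if a number of a shift passes 50 or a number of a turn 0.15, either way. A call with a gripper value outside its range is refused whole. "gripper" is the finger opening in mm, from 0 to 87.8, set as the call begins (left out, the last holds). The fingers move at their own pace and stop on an object; "grip_force" is the grip in N (left out, the last holds). Time passes only in rows, so rows that do not move let the fingers close. It gives the time, the measured TCP pose, the force, the opening and the grip force at its end, in the units of the state.
- get_obs(): the state, without advancing time (a new reading comes with each control period).
- get_image(name): name is "scene" or "top" or "wrist"; returns the picture (384x512x3 uint8, blue, green, red); there is no depth.
- get_calibration(name): a dict with "fx", "fy", "cx", "cy" (pixels), "k1" (the pictures are not rectified: a ray, as slopes to the right and down, at radius r is drawn at 1 + k1 r^2 times it, then the intrinsics apply), "extrinsics" (4x4, takes a point from camera to world coordinates); the wrist camera has in their place "T_tool_cam" (4x4, takes a point from camera to tool coordinates, whose origin is the TCP and whose axes are the flange's). Camera axes: x right, y down, z forward; pixel columns grow to the right and rows downward; lengths in m; the calibration is good to about 2 mm. A picture is of the moment at which its call begins: read the wrist's pose just before it. get_calibration takes no time and is no camera call.
- job_done(): hands the job in; it is judged then, once.
The state is a dict: "t": time; "joint_pos": joint angles; "dq": joint speeds; "effort": joint torques, N m; "tool_pos": TCP position; "tool_rot": TCP orientation; "contact_force": force on the tool from outside, world axes, zero at the start; "moment": the same for the moment, N m; "opening": finger opening in m; "finger_force": force on a finger pad.
Only numpy, scipy, OpenCV 4.12 (cv2) and the standard library are available. Lean on these libraries where they do the work, as an engineer would, in place of code of your own. Each camera call takes 0.05 s, during which the arm holds its last target. There are 200 camera calls.

TASK

Take the round sieve that has the two steel lugs, lower it into the steel ring on the basin with its lugs clear of the hooks, twist it clockwise (seen from above) until both lugs are under the hooks, and let it drop fully down into the locking notches. Let go of it and leave the plain sieve, which has no lugs, where it is.

Things in the scene. Friction and masses are not known exactly. Their poses are not given: they have to be found in the camera images.
- sieve: Sieve to lock in (sizes in mm): round wooden frame, diameter 124, 40 high, 0.35 kg, upright on the table. Origin: centre of underside, z up. Bar handle along its x, through the centre, 136 long, 16 wide, 14 high, mid-height 75 above the underside; space under it is free down to 40. Two steel lugs point to +x and -x under the bar's ends: tips 92 from centre, 12 wide, 8 high, undersides 26 above the sieve's.
- plain_sieve: Bystander: the same sieve with the same handle but no lugs; leave it where it is. Origin: centre of its underside. (Upturned clay cups, tops 116 mm above the table, stand on a board beyond the work, 0.73 to 0.87 m ahead of the robot.)
- stand: Fixed stoneware basin (mm), diameter 216, topped by a flat steel ring: its opening, 144 across, takes the sieve's frame, and its top, 100 above the origin, is a ledge for the lugs. Origin: centre of underside, z up. On its +x and -x sides a hook covers a notch (see notch). Locked, the two x axes are in line (half a turn makes no difference) and the sieve's underside is 64 above the origin.
- notch (a point): Middle of the +x notch floor (mm), 90 up, 91 from the stand's centre; the other is opposite. Notch 40 wide, 10 deep, parallel sides. The hook's cap (50 wide, underside 122 up, top 128) bars lugs from above; its clockwise side (from above) is shut by a stop post, the other open: go in with sieve x some 50 deg (25 to 130) counter-clockwise of stand x, underside 74 to 88 up, then turn, then lower.
Not all that is in view belongs to the job. Leave any purple or yellow look-alike of the sieve alone.

How it is judged:
At the end, for the whole second after the job is handed in: Lugged sieve locked in the ring: underside 58 to 67.5 mm above the stand's origin, centre within 16 mm of its axis, x axes within 15 degrees (either way round), tilt under 0.05 rad, at rest; plain sieve within 30 mm of its start (z of sieve in the frame of stand between 0.058 and 0.0675 m and horizontal distance between sieve and stand below 0.016 m and angle between the x axis of sieve and the x axis of stand, either way round below 0.26 rad and angle between sieve's own z axis and vertical below 0.05 rad and linear speed of sieve below 0.02 m/s and distance of plain_sieve from where it was at the start of the episode below 0.03 m); the robot touches nothing.
It fails at once if the plain sieve is moved by 30 mm or more (distance of plain_sieve from where it was at the start of the episode above 0.03 m).
It also fails if it takes over 42 s, if anything falls off the work surface, if the arm or the gripper's body presses on something with over 40 N, if the wrist force passes 120 N, or if a joint passes its speed limit or range.

## Working session

There is one attempt and no reset: what is moved stays moved. The work goes in short steps, Python scripts to look and compute and a tool call to move; the robot and the scene stay as the last step left them, time stands still between calls to the robot, and variables do not carry over. Pictures are saved under pics/ and viewed, at most 10 in all, crops included, and the job is handed in when it is done.

Besides the shell and the picture viewer there is one more tool, called after "Emit:" in YAML: its name, and indented under it one key for each argument. play_rows: Moves the arm, as the interface text tells. Its arguments: {"type":"object","properties":{"series":{"type":"array"},"gripper":{"type":"number"},"grip_force":{"type":"number"}},"required":["series"]}

```bash
mkdir -p pics; cat > h.py <<'E'
from bench import *
import numpy as np, cv2
from scipy.spatial.transform import Rotation as R
def rot(q): return R.from_quat([q[1],q[2],q[3],q[0]]).as_matrix()
def ext(name,o=None):
    c=get_calibration(name)
    if name!="wrist": return c,np.array(c["extrinsics"])
    T=np.eye(4);T[:3,:3]=rot(o["tool_rot"]);T[:3,3]=o["tool_pos"]
    return c,T@np.array(c["T_tool_cam"])
def px2w(name,u,v,z,o=None):
    c,T=ext(name,o)
    d=np.array([(u-c["cx"])/c["fx"],(v-c["cy"])/c["fy"]]);s=d.copy()
    for _ in range(30): s=d/(1+c["k1"]*(s@s))
    r=T[:3,:3]@np.array([s[0],s[1],1]);p=T[:3,3]
    return p+r*(z-p[2])/r[2]
def w2px(name,P,o=None):
    c,T=ext(name,o)
    q=np.linalg.inv(T)@np.append(P,1);s=q[:2]/q[2];s=s*(1+c["k1"]*(s@s))
    return s*[c["fx"],c["fy"]]+[c["cx"],c["cy"]]
E
python3 - <<'E'
from h import *
a=get_image("scene");b=get_image("top")
cv2.imwrite("pics/a.png",a);cv2.imwrite("pics/b.png",cv2.resize(b,(800,600),interpolation=cv2.INTER_CUBIC))
cv2.imwrite("pics/braw.png",b)
print(get_calibration("top"));print(get_obs())
E
```

```text
{'fx': 421.0405029402446, 'fy': 421.0405029402446, 'cx': 253.46740647282712, 'cy': 188.00336692964774, 'k1': -0.03805032129610818, 'extrinsics': array([[ 0.00412025, -0.99753522,  0.07004649,  0.43544262],
       [-0.99962995, -0.00222518,  0.027111  , -0.08655697],
       [-0.02688831, -0.07013228, -0.99717525,  1.19426466],
       [ 0.        ,  0.        ,  0.        ,  1.        ]])}
{'t': 0.1, 'joint_pos': array([-1.29112798e+00,  3.59410090e-01,  1.51129175e+00, -3.43162128e-05,
        1.27248794e+00, -1.15105395e-01]), 'dq': array([ 2.59306863e-03, -1.57565944e-03, -2.70038441e-03,  1.39861749e-03,
        5.01337720e-04,  1.14673315e-05]), 'effort': array([-2.84277382e-05, -5.16357994e+01, -2.71406651e+01,  6.77168998e-02,
        2.76113162e-02, -2.72601670e-05]), 'tool_pos': array([ 0.23057085, -0.55327748,  0.22191962]), 'tool_rot': array([-7.94512994e-04,  9.80581076e-01,  1.96112508e-01, -8.19735803e-05]), 'contact_force': array([ 0.26561355, -0.20845845,  0.06426646]), 'moment': array([-0.03975277,  0.02968027,  0.0170722 ]), 'finger_force': 0.0, 'opening': 0.08781321889490813}
```

View pics/a.png

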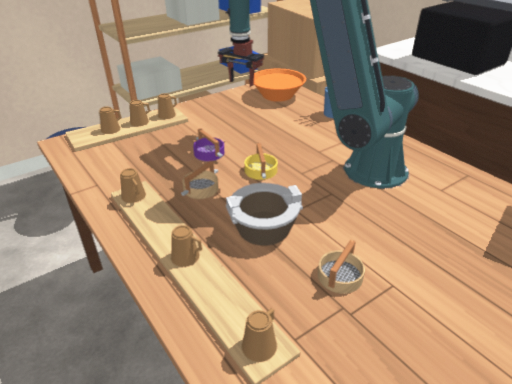

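View pics/b.png

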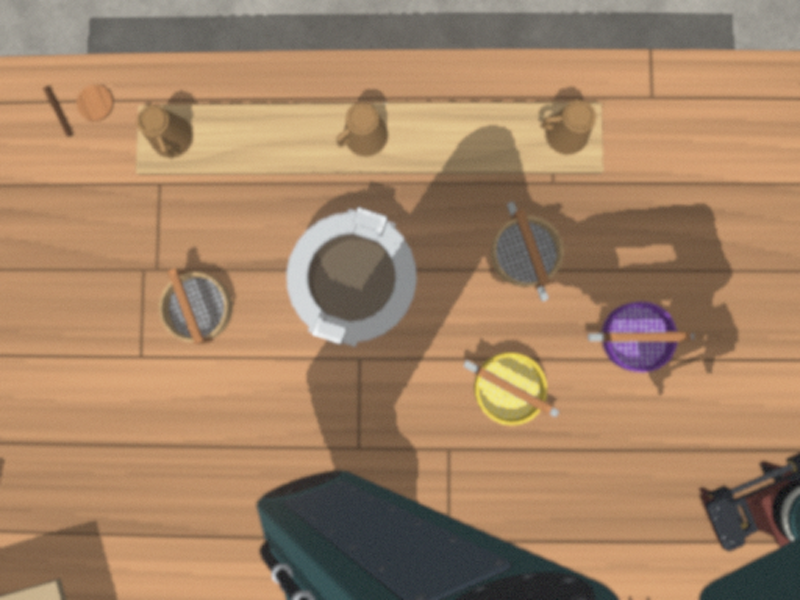

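The top view shows the wooden sieve with grey lugs at (527,250), the plain wooden sieve at (194,306), and the yellow (512,388) and purple (640,336) look-alikes. The one at (527,250) fits, because it has a wooden frame and steel lugs. The basin is at (352,277), with hooks at (371,222) and (328,330). I'll confirm in an enlarged crop.

```bash
python3 - <<'E'
from h import *
b=cv2.imread("pics/braw.png")
# left: sieve crop cols 300-370 rows 120-200 ; right: stand cols 180-270 rows 130-225 ; x5
s=cv2.resize(b[120:220,290:370],None,fx=5,fy=5,interpolation=cv2.INTER_CUBIC)
t=cv2.resize(b[125:225,180:270],None,fx=4,fy=4,interpolation=cv2.INTER_CUBIC)
m=np.zeros((500,770,3),np.uint8);m[:,:400]=s;m[:400,410:]=t
cv2.imwrite("pics/c.png",m)
E
```

```text
(no output)
```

View pics/c.png

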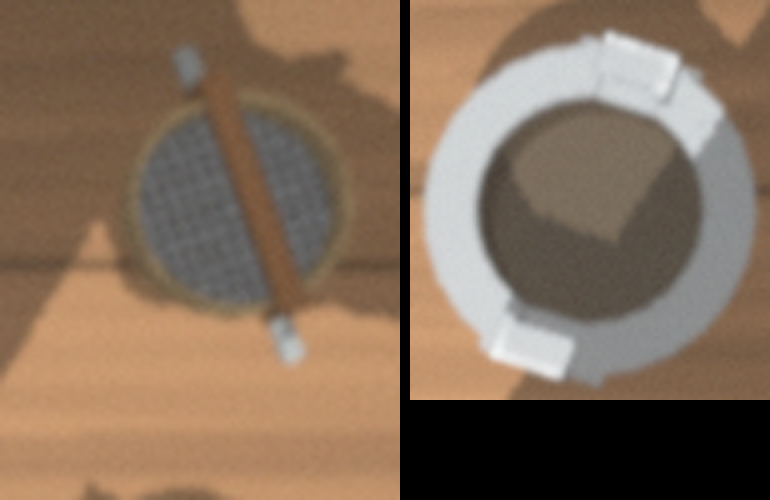

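The crop confirms the wooden frame and grey lugs, with tips at crop (183,45) and (291,362). The ring opening is centred at crop (590,210), and the hooks are at (640,66) and (533,350).

```bash
python3 - <<'E'
from h import *
f=lambda *a:px2w("top",*a)
def show(n,p,q):
    d=p-q;print(n,"mid",((p+q)/2).round(4),"len",np.linalg.norm(d).round(4),"ang",np.degrees(np.arctan2(d[1],d[0])).round(1))
show("lugs",f(326.6,129,.034),f(348.2,192.4,.034))
show("bar",f(333.6,135.6,.082),f(347.6,182,.082))
show("hooks",f(237.5,141.5,.128),f(210.75,212.5,.128))
show("opening",f(197,177.5,.1),f(253,177.5,.1)); show("openingv",f(225,149.5,.1),f(225,205.5,.1))
o=get_obs();M=rot(o["tool_rot"]);print(M.round(3))
E
```

```text
lugs mid [ 0.5937 -0.2868  0.034 ] len 0.1858 ang 18.1
bar mid [ 0.592  -0.2871  0.082 ] len 0.129 ang 16.0
hooks mid [0.5388 0.0172 0.128 ] len 0.1938 ang -20.1
opening mid [0.5397 0.018  0.1   ] len 0.1469 ang 90.1
openingv mid [0.54   0.0178 0.1   ] len 0.1472 ang 0.5
[[ 0.923  0.385 -0.   ]
 [ 0.385 -0.923  0.002]
 [ 0.    -0.002 -1.   ]]
```

Emit:
play_rows:
  series:
    - [39.7, -9.6, 0, 0]
    - [39.7, -9.6, 0, 0]
    - [39.7, -9.6, 0, 0]
    - [39.7, -9.6, 0, 0]
    - [39.7, -9.6, 0, 0]
    - [39.7, -9.6, 0, 0]
    - [39.7, -9.6, 0, 0]
    - [39.7, -9.6, 0, 0]
    - [39.7, -9.6, 0, 0]
    - [39.7, -9.6, 0, 0]
    - [39.7, -9.6, 0, 0]
    - [0, 0, 0, 0.089]
  gripper: 80

```text
t: 1.3
tool_pos: [0.5968, -0.2848, 0.222]
tool_rot: [-0.001, 0.988, 0.154, 0.001]
contact_force: [-0.2, 0.7, -0.9]
opening: 0.0799
finger_force: 0.0
```

Emit:
play_rows:
  series:
    - [0, 0, 0, 0]
    - [0, 0, 0, 0]

```text
t: 1.5
tool_pos: [0.5927, -0.2883, 0.2221]
tool_rot: [-0.0, 0.988, 0.153, -0.001]
contact_force: [0.4, 0.2, -0.4]
opening: 0.0799
finger_force: 0.0
```

```bash
cat > snap.py <<'E'
from h import *
import sys
o=get_obs();w=get_image("wrist");n=sys.argv[1]
cv2.imwrite(f"pics/{n}.png",w)
import pickle;pickle.dump(o,open(f"{n}.pkl","wb"))
M=rot(o["tool_rot"]);print(o["t"],o["tool_pos"].round(4),np.degrees(np.arctan2(M[1,0],M[0,0])).round(1),M[:,2].round(3))
E
python3 snap.py d
```

```text
1.5 [ 0.5927 -0.2883  0.2221] 17.6 [-0.001  0.    -1.   ]
```

View pics/d.png

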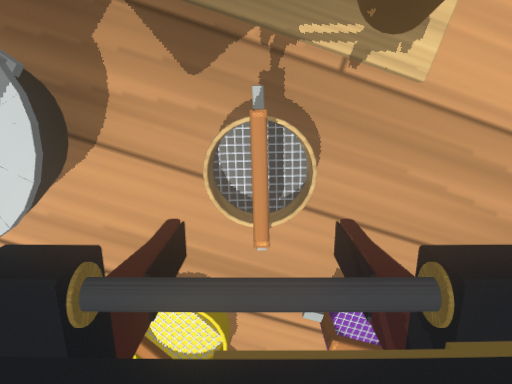

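The wrist view shows the bar's top from about (258,111) to (262,242). The far lug is at (258,87).

```bash
python3 - <<'E'
from h import *
import pickle
o=pickle.load(open("d.pkl","rb"))
p=px2w("wrist",258.5,110.5,.082,o);q=px2w("wrist",262,242,.082,o);m=(p+q)/2
d=p-q;print(m,np.linalg.norm(d),np.degrees(np.arctan2(d[1],d[0])))
M=rot(o["tool_rot"]);t=np.array([m[0],m[1],.058])-o["tool_pos"];print(M.T@t)
E
```

```text
[ 0.59625355 -0.28765756  0.082     ] 0.12748870644677307 19.190216810820896
[0.00378487 0.00057574 0.16413097]
```

Emit:
play_rows:
  series:
    - [2, 0, 30, -0.02]
    - [0, 0, 30, 0]
    - [0, 0, 30, 0]
    - [0, 0, 30, 0]
    - [0, 0, 24, 0]
    - [0, 0, 20, 0]
    - [0, 0, 0, 0]
    - [0, 0, 0, 0]

```text
t: 2.35
tool_pos: [0.5946, -0.2884, 0.0589]
tool_rot: [-0.0, 0.987, 0.162, -0.0]
contact_force: [0.7, 1.0, 1.2]
opening: 0.0802
finger_force: 0.0
```

Emit:
play_rows:
  series:
    - [0, 0, 0, 0]
    - [0, 0, 0, 0]
    - [0, 0, 0, 0]
    - [0, 0, 0, 0]
    - [0, 0, 0, 0]
    - [0, 0, 0, 0]
    - [0, 0, 0, 0]
    - [0, 0, 0, 0]
  gripper: 0
  grip_force: 45

```text
t: 3.15
tool_pos: [0.5952, -0.2877, 0.0586]
tool_rot: [-0.0, 0.987, 0.162, -0.0]
contact_force: [0.4, -0.1, 0.4]
opening: 0.0196
finger_force: 0.0
```

Emit:
play_rows:
  series:
    - [0, 0, 0, 0]
    - [0, 0, 0, 0]
    - [0, 0, 0, 0]
    - [0, 0, 0, 0]

```text
t: 3.55
tool_pos: [0.5951, -0.2876, 0.0586]
tool_rot: [-0.0, 0.987, 0.162, -0.0]
contact_force: [0.4, 0.1, -0.2]
opening: 0.0162
finger_force: 45.0
```

Emit:
play_rows:
  series:
    - [0, 0, -15, 0]
    - [0, 0, -25, 0]
    - [0, 0, -30, 0]
    - [0, 0, -30, 0]
    - [0, 0, -30, 0]
    - [0, 0, -25, 0]
    - [0, 0, 0, 0]
    - [0, 0, 0, 0]

```text
t: 4.35
tool_pos: [0.5949, -0.2877, 0.2137]
tool_rot: [0.0, 0.987, 0.162, 0.0]
contact_force: [0.3, 0.2, -5.5]
opening: 0.0155
finger_force: 45.0
```

```bash
python3 snap.py e; python3 - <<'E'
from h import *
o=get_obs();M=rot(o["tool_rot"])
print(M.T@(np.array([.5395,.0178,.22])-o["tool_pos"]),o["opening"],o["contact_force"])
E
```

```text
4.35 [ 0.5949 -0.2877  0.2137] 18.7 [ 0. -0. -1.]
[ 0.04580601 -0.30653133 -0.0071186 ] 0.015587611767543143 [ 0.40011646  0.24826857 -4.48617099]
```

View pics/e.png

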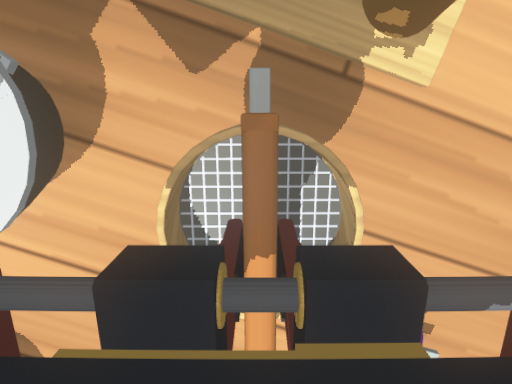

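Grasped. The bar's far end is at about (260,114) and the far lug tip is at (259,69). From these I can get the grip offset along the bar.

```bash
python3 - <<'E'
from h import *
import pickle
o=pickle.load(open("e.pkl","rb"));M=rot(o["tool_rot"])
for u,v,z,n in ((260,114,.0234,68),(259,69,-.0246,92)):
    print((M.T@(px2w("wrist",u,v,o["tool_pos"][2]+z,o)-o["tool_pos"])*1000).round(1),n)
E
```

```text
[ 65.9  -0.  -23.4] 68
[89.3 -0.5 24.6] 92
```

Emit:
play_rows:
  series:
    - [2.4, -15, 0, 0]
    - [4.5, -28, 0, 0]
    - [5.2, -33.5, 0, 0]
    - [5.2, -33.5, 0, 0]
    - [5.2, -33.5, 0, 0]
    - [5.2, -33.5, 0, 0]
    - [5.2, -33.5, 0, 0]
    - [5.2, -33.5, 0, 0]
    - [4.5, -32, 0, 0]
    - [3, -20, 0, 0]
    - [2, -10.5, 0, 0]
    - [0, 0, 0, -0.1]

```text
t: 5.6
tool_pos: [0.5406, 0.0198, 0.2126]
tool_rot: [-0.001, 0.977, 0.213, -0.001]
contact_force: [0.2, -0.6, -4.4]
opening: 0.0154
finger_force: 45.0
```

Emit:
play_rows:
  series:
    - [0, 0, 0, -0.1]
    - [0, 0, 0, 0]
    - [0, 0, 0, 0]
    - [0, 0, 0, 0]

```text
t: 6.0
tool_pos: [0.5419, 0.0177, 0.2133]
tool_rot: [-0.0, 0.966, 0.259, -0.0]
contact_force: [-0.1, -0.6, -4.2]
opening: 0.0156
finger_force: 45.0
```

```bash
python3 snap.py f
```

```text
6.0 [0.5419 0.0177 0.2133] 30.0 [-0.001  0.    -1.   ]
```

View pics/f.png

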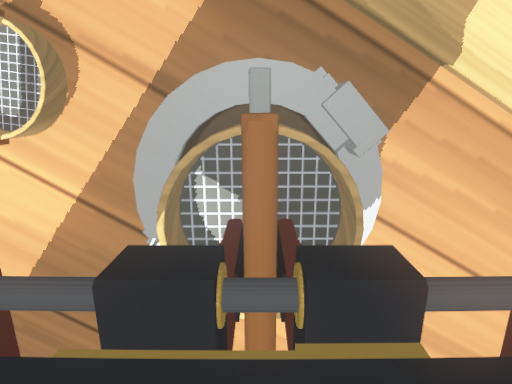

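The ring's outer rim passes through (134,180), (170,100), (258,58) and (381,180). The far hook cap is centred at about (354,119), and the lug is well clear of it, counter-clockwise.

```bash
python3 - <<'E'
from h import *
import pickle
from scipy.optimize import least_squares
o=pickle.load(open("f.pkl","rb"))
P=np.array([px2w("wrist",u,v,.1,o)[:2] for u,v in((134,180),(141,145),(170,100),(210,69),(258,58),(305,68),(381,180),(380,200))])
r=least_squares(lambda c:np.hypot(*(P-c[:2]).T)-c[2],[.54,.018,.108]);print(r.x,(r.fun*1000).round(1))
r2=least_squares(lambda c:np.hypot(*(P-c[:2]).T)-.108,[.54,.018]);c=r2.x;print(c)
k=px2w("wrist",354,119,.128,o)[:2];d=k-[.5395,.0178];print(k,np.hypot(*d),np.degrees(np.arctan2(d[1],d[0])))
E
```

```text
[0.54097865 0.01812544 0.10743206] [ 1.3 -0.3 -2.1  0.2  1.1  0.3 -0.6  0.1]
[0.54034581 0.0178347 ]
[ 0.63024056 -0.01259824] 0.09569692794415222 -18.52093381095044
```

Emit:
play_rows:
  series:
    - [0.7, -1.3, 12, 0]
    - [0, 0, 12, 0]
    - [0, 0, 12, 0]
    - [0, 0, 12, 0]
    - [0, 0, 12, 0]
    - [0, 0, 9, 0]
    - [0, 0, 5.5, 0]
    - [0, 0, 0, 0]
    - [0, 0, 0, 0]

```text
t: 6.95
tool_pos: [0.5424, 0.0193, 0.1393]
tool_rot: [0.0, 0.966, 0.26, 0.0]
contact_force: [0.3, 0.6, -3.8]
opening: 0.0155
finger_force: 45.0
```

Emit:
play_rows:
  series:
    - [-0.5, 0.8, 0, 0.06]
    - [-0.5, 0.8, 0, 0.1]
    - [0, 0, 0, 0.1]
    - [0, 0, 0, 0.1]
    - [0, 0, 0, 0.1]
    - [0, 0, 0, 0.1]
    - [0, 0, 0, 0.1]
    - [0, 0, 0, 0.1]
    - [0, 0, 0, 0.06]
    - [0, 0, 0, 0.04]
    - [0, 0, 0, 0]
    - [0, 0, 0, 0]

```text
t: 8.15
tool_pos: [0.5424, 0.0174, 0.1397]
tool_rot: [-0.0, 0.986, -0.166, 0.001]
contact_force: [1.2, -0.5, -4.4]
opening: 0.0157
finger_force: 45.0
```

```bash
python3 snap.py g; python3 -c "
from h import *
o=get_obs();print(o['contact_force'],o['moment'])"
```

```text
8.15 [0.5424 0.0174 0.1397] -19.1 [ 0.001 -0.    -1.   ]
[-0.73007489  0.16109126 -4.23413792] [ 0.04823532 -0.02126441  0.02874106]
```

View pics/g.png

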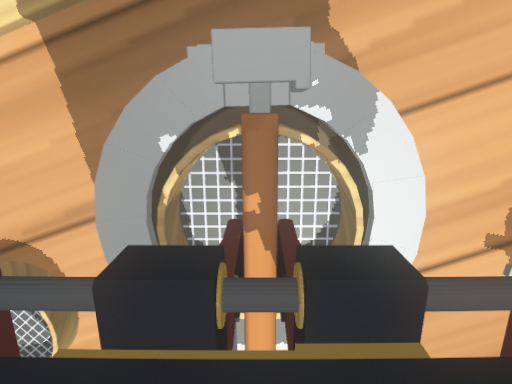

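The lug (260,97) is under the cap and centred, and the notch edges are visible at (224,95) and (290,95). Next I lower it.

Emit:
play_rows:
  series:
    - [0, 0, 4, 0]
    - [0, 0, 4, 0]
    - [0, 0, 4, 0]
    - [0, 0, 3, 0]
    - [0, 0, 1, 0]
    - [0, 0, 0, 0]
    - [0, 0, 0, 0]

```text
t: 8.9
tool_pos: [0.5421, 0.0174, 0.1232]
tool_rot: [-0.0, 0.986, -0.166, 0.0]
contact_force: [-0.4, -0.6, -4.8]
opening: 0.0157
finger_force: 45.0
```

Emit:
play_rows:
  series:
    - [0, 0, 0, 0]
    - [0, 0, 0, 0]
    - [0, 0, 0, 0]
    - [0, 0, 0, 0]
    - [0, 0, 0, 0]
    - [0, 0, 0, 0]
  gripper: 50

```text
t: 9.5
tool_pos: [0.542, 0.0174, 0.1233]
tool_rot: [-0.0, 0.986, -0.166, 0.0]
contact_force: [0.7, -0.1, 0.0]
opening: 0.0502
finger_force: 0.0
```

Emit:
play_rows:
  series:
    - [0, 0, -5, 0]
    - [0, 0, -15, 0]
    - [0, 0, -25, 0]
    - [0, 0, -30, 0]
    - [0, 0, -30, 0]
    - [0, 0, -20, 0]
    - [0, 0, 0, 0]
    - [0, 0, 0, 0]

```text
t: 10.3
tool_pos: [0.5419, 0.0175, 0.2482]
tool_rot: [-0.0, 0.986, -0.166, 0.0]
contact_force: [-0.8, -0.4, -0.5]
opening: 0.0501
finger_force: 0.0
```

```bash
python3 snap.py i; python3 -c "
from h import *
o=get_obs();print(o['contact_force'],o['opening'])"
```

```text
10.3 [0.5419 0.0175 0.2482] -19.1 [ 0.001  0.    -1.   ]
[-0.15166536  0.59195562 -1.42533485] 0.05006681414229566
```

View pics/i.png

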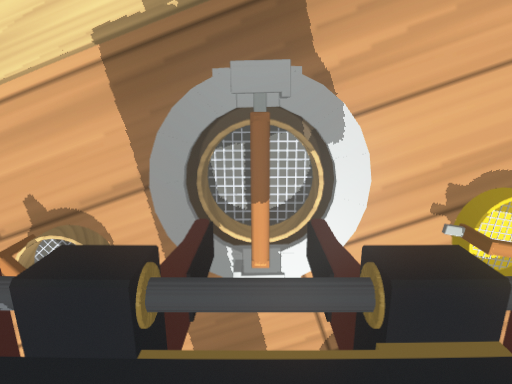

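The bar (260,112)–(262,265) is in line with the cap at (261,77). The lug is in the notch, the frame (260,180) is centred in the ring, and the gripper is clear. I'm handing in the job.

```bash
python3 -c "
from bench import *
print(job_done())"
```

```text
the job is handed in; nothing more can be done
None
```

The lugged sieve is in the ring with both lugs turned under the hooks and lowered into the notches. I released it and handed the job in at about 10 s; the plain sieve was never touched, and no verdict came back.

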